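Lift a drying dish on the lifter and hold it level

TASK

Take the dish lifter (a flat steel blade with an upright grip) by its grip, slide its blade in between the two rails of the drying stand and under the glass dish until the dish is centred over the blade, then lift the dish with the round specimen in it off the stand. Finish while holding the dish on the lifter, level and steady in the air, at least 10 cm above the worktop; do not let go or set it down. Do not touch the dish or the specimen with the gripper, never tip the dish, and leave the canister, the eyepiece and the slide box alone.

Things in the scene. Friction and masses are not known exactly. Their poses are not given: they have to be found in the camera images.
- lifter: Dish lifter, loose, about 120 g. Origin: centre of the underside of its flat steel blade; x points along the blade from the grip towards the free front edge, y across, z up. The blade lies flat on the worktop at the start and is 140 long (x from -70 to +70), 46 wide and 3 thick. At x = -56 a 4 thick steel neck rises to the upright grey grip.
- lifter_grip (a point): Centre of the lifter's upright grip: a plastic bar 26 (lifter x) by 20 (lifter y) by 56 tall, its centre 78 above the underside of the blade (top of the grip at 106, bottom at 50), 56 behind the lifter's origin. Pinch it from above across its 20 mm width (lifter y). Axes as the lifter's.
- blade_mid (a point): Where the middle of the dish belongs on the blade: on the blade's upper face (3 above its underside), 15 ahead of the lifter's origin, 71 ahead of the grip's axis, 55 behind the front edge. Axes as the lifter's.
- stand: Fixed drying stand, 94 long (x), 106 wide (y). Origin: centre of its underside, on the worktop. Two rails along x, open at both ends, channel between them 62 wide; the dish rests on their ledges 22 above the worktop, between side lips 27 high. A base plate 3 thick joins them: under the dish the channel is free from 3 to 22. The blade goes in along +x, from the robot's side.
- dish: Shallow clear glass dish, 88 across and 15 tall, flat bottom 2 thick, 45 g, loose; it stands on the two rails within 2 mm of the stand's middle. Origin: centre of its underside (22 above the worktop at the start); z up, its yaw means nothing.
- dish_floor (a point): Centre of the underside of the dish (the same point as the dish's origin).
- specimen: Black round resin-mounted metal specimen, 30 across, 16 tall, 29 g, lying loose in the dish within about 9 mm of its middle. Origin: centre of its underside.
- specimen_mid (a point): Centre of the specimen, half-way up.
- canister: Bystander: screw canister with a black lid, 38 across, 54 tall, standing behind the work. Origin: centre of its underside.
- eyepiece: Bystander: black microscope eyepiece, 39 across, 42 tall, standing behind the work. Origin: centre of its underside.
- slides: Bystander: box of glass slides, 30 by 82 by 36 tall, behind the work. Origin: centre of its underside.
Things that resemble listed ones, but are neither listed nor needed, are in the scene too. What is shaped like the stand but turquoise is not meant.

How it is judged:
On the way, in this order (a step that is already met when the one before it is completed fails the run):
1. the lifter is gripped and raised off the worktop (contact force between lifter and the fingers above 1 N and height (world z) of blade_mid above 0.007 m and height (world z) of lifter above 0.004 m), for 0.2 s.
2. the blade is under the middle of the dish while the dish still stands on the stand (x of dish_floor in the frame of blade_mid between -0.025 and 0.025 m and y of dish_floor in the frame of blade_mid between -0.015 and 0.015 m and z of dish_floor in the frame of blade_mid between -0.003 and 0.02 m and contact force between dish and stand above 0.1 N and distance of dish_floor from where it was at the start of the episode below 0.012 m and contact force between lifter and the fingers above 1 N), for 0.1 s.
At the end, for the whole second after the job is handed in: Gripper holds the lifter; the dish lies on its blade (within 30 mm lengthwise, 20 mm sideways of its place) and on nothing else, 95 mm or more above the worktop, level within 0.12 rad, still (under 20 mm/s, 0.15 rad/s), the specimen lying in it (height (world z) of dish_floor above 0.095 m and angle between dish's own z axis and vertical below 0.12 rad and contact force between dish and lifter above 0.2 N and contact force between lifter and the fingers above 1 N and contact force between each of dish, lifter and stand below 0.05 N and x of dish_floor in the frame of blade_mid between -0.03 and 0.03 m and y of dish_floor in the frame of blade_mid between -0.02 and 0.02 m and linear speed of each of dish, specimen below 0.02 m/s and angular speed of dish below 0.15 rad/s and horizontal distance between specimen_mid and dish_floor below 0.03 m and contact force between specimen and dish above 0.1 N); the arm keeps its last pose, push and grip.
It fails at once if the gripper or arm touches the dish (contact force between dish and the fingers above 0.3 N or contact force between dish and the arm above 0.3 N).
It fails at once if the gripper or arm touches the specimen (contact force between specimen and the fingers above 0.3 N or contact force between specimen and the arm above 0.3 N).
It fails at once if the dish is tipped by more than 0.3 rad (angle between dish's own z axis and vertical above 0.3 rad).
It fails at once if a bystander is disturbed (distance of any of canister, eyepiece, slides from where it was at the start of the episode above 0.015 m).
It also fails if it takes over 45 s, if anything falls off the work surface, if the arm or the gripper's body presses on something with over 40 N, if the wrist force passes 120 N, or if a joint passes its speed limit or range.

ROBOT

A 6-joint arm with a two-finger parallel gripper is mounted at the origin on a cart in front of the work surface, level with it; the furniture and walls round the work are solid. World frame = base frame: x ahead of the robot, y to its left, z up, the work surface at z = 0. Lengths are in m, angles in rad, forces in N, time in s.
With the tool pointing down it reaches from about 0.275 to 0.825 m from the base axis. Payload 4.9 kg.
Tool frame: the origin (TCP) lies midway between the tips of the shut fingers; the grasp point (between the pads) lies 19 mm behind it (grip_point_offset is the distance from the TCP to the grasp point, in m); z points along the fingers, x is the direction in which the jaws open and shut, and the axes are right-handed (so a half turn about z gives the same grasp; the last joint's range is limited). The gripper opens to 85 mm and grips with 20 to 120 N. Pads are 22 mm wide; open, the fingers measure 114 mm over their backs; the gripper's body (76 mm by 85 mm) begins 54 mm behind the grasp point. The pads swing forward as they close: fully open they stand 13 mm farther back than shut.
Start: joints at [1.099, 0.326, -0.193, 1.052, 0, 1.437], TCP at [0.182, 0.519, 0.231] pointing down, gripper open.
Joint ranges: [-2.65, 2.65], [-0.97, 1.79], [-1.3, 1.35], [-1.93, 2.1], [-1.47, 1.37], [-3.14, 3.14]. Speed limits (rad/s): [2.57, 2.57, 3.14, 3.14, 3.14, 3.14].

INTERFACE

Orientations are given as a rotation vector (axis times angle).
In Python, from cell import * gives the robot as it stands. Calls block until the motion is done:
- movep(position, orientation): joint-space move of the TCP to a pose.
- move_l(position, velocity=0.15, rot=None, until_force=None): straight line of the TCP; rot=None keeps the orientation; velocity is the mean speed in m/s. With until_force (N) it stops when the force on the tool has changed by that much, and returns True; else False.
- set_joints(angles): joint-space move.
- let_go() and grab(newtons=None): open the fingers fully, or close them until they stop; newtons is the grip in N (None keeps the last).
- sleep(seconds).
- ik(position, orientation): joint angles nearest the present ones, or None.
- get_state(): the state.
- grab_frame(name): name is "scene" or "top" or "wrist"; returns a dict with "img" (384x512x3 uint8, red, green, blue), "fx", "fy", "cx", "cy" (pixels), "cam_to_world" (4x4, takes a point from camera to world coordinates); the wrist camera has in their place "T_tool_cam" (4x4, takes a point from camera to tool coordinates, whose origin is the TCP and whose axes are the tool frame's). Camera axes: x right, y down, z forward; pixel columns grow to the right and rows downward; lengths in m; the calibration is good to about 2 mm. A picture is of the moment at which its call begins: read the wrist's pose just before it. There is no depth.
A pose or a line that the arm cannot do raises MotionError and nothing moves.
- sign_off(): hands the job in, once; it reports no verdict.
Trained networks look in the newest picture that a camera, given by its name, has taken for a name from the list of things; names that differ only in an ending like _2 or _b are one class to them, and where a whole thing is asked for, a point or a joint stands for the part that bears it (a point fixed in the world has none). Each returns a list of dicts, best first, with "score" (0 to 1); they miss things now and then, are a little off and sometimes report something else, mostly with a low value. They report only what shows in the picture. A call takes as long as a camera call. They do not tell look-alikes from the thing itself.
- spot_in(camera, name): "centre" ([column, row] in pixels, amid what is visible of it).
- silhouettes(camera, name): "mask" (384x512 bool, what is visible of it) and "centre" ([column, row] in pixels, amid what is visible of it).
- tip_of(camera, name): "centre" ([column, row] in pixels: a listed point, or the origin of a listed thing).
The state is a dict: "clock": time; "q": joint angles; "joint_velocities": joint speeds; "tau": joint torques, N m; "position": TCP position; "eef_rot": TCP orientation; "contact_force": force on the tool from outside, world axes, zero at the start; "wrist_torque": the same for the moment, N m; "finger_gap": opening from 0.0 (shut) to 1.0 (fully open).
Only numpy, scipy, OpenCV 4.12 (cv2) and the standard library are available. Lean on these libraries where they do the work, as an engineer would, in place of code of your own. Each camera call takes 0.05 s, during which the arm holds its last target. There are 200 camera calls.

## Working session

There is one attempt and no reset: what is moved stays moved. The work goes in short steps, each a Python script; the robot and the scene stay as the last script left them, time stands still between calls to the robot, and variables do not carry over. Pictures are saved under pics/ and viewed, about 8 in all and at most 12, crops included, and the job is handed in when it is done.

```bash
mkdir -p pics; ls; cat > h.py <<'E'
from cell import *
import numpy as np, cv2
from scipy.spatial.transform import Rotation as R
def pose():
    s=get_state(); T=np.eye(4); T[:3,:3]=R.from_rotvec(s["eef_rot"]).as_matrix(); T[:3,3]=s["position"]; return T
def frame(n):
    T=pose(); f=grab_frame(n)
    f["T"]=T@np.array(f["T_tool_cam"]) if n=="wrist" else np.array(f["cam_to_world"]); return f
def pix2w(f,px,z):
    d=f["T"][:3,:3]@np.array([(px[0]-f["cx"])/f["fx"],(px[1]-f["cy"])/f["fy"],1]); o=f["T"][:3,3]
    return o+d*(z-o[2])/d[2]
def w2pix(f,p):
    c=f["T"][:3,:3].T@(np.array(p)-f["T"][:3,3]); return np.array([f["fx"]*c[0]/c[2]+f["cx"],f["fy"]*c[1]/c[2]+f["cy"]])
def save(f,n,s=1,crop=None):
    im=f["img"][:,:,::-1]
    if crop: a,b,c,d=crop; im=im[b:d,a:c]
    cv2.imwrite("pics/"+n,cv2.resize(im,None,fx=s,fy=s,interpolation=cv2.INTER_CUBIC))
E
python3 - <<'E'
from h import *
Z=dict(lifter=0,lifter_grip=.078,blade_mid=.003,stand=0,dish=.022,specimen=.024,canister=0,eyepiece=0,slides=0)
fs={}
for c in("scene","top"):
    f=fs[c]=frame(c); print(c,f["T"][:3,3].round(3),f["fx"])
    for n,z in Z.items():
        for d in tip_of(c,n)[:3]: print(n,np.round(d["centre"],1),round(d["score"],2),pix2w(f,d["centre"],z).round(3))
ims=np.vstack([fs[c]["img"] for c in fs])[:,:,::-1]
cv2.imwrite("pics/a.png",np.hstack([cv2.resize(fs[c]["img"],(400,300)) for c in fs])[:,:,::-1])
save(fs["top"],"top.png",1.5); save(fs["scene"],"scene.png",1.5)
E
```

```text
pics
scene [0.735 0.511 0.675] 430.6028626277453
lifter [239.5 249.7] 0.92 [ 0.649 -0.012 -0.   ]
lifter [174.9 175.3] 0.16 [ 0.759 -0.256  0.   ]
lifter_grip [268.2 220.4] 0.64 [ 0.595 -0.009  0.078]
lifter_grip [238.8 249.6] 0.43 [0.66  0.048 0.078]
blade_mid [228.6 244.6] 0.9 [ 0.669 -0.026  0.003]
blade_mid [236.1 179.2] 0.73 [ 0.621 -0.212  0.003]
blade_mid [238.1 188.6] 0.28 [ 0.622 -0.181  0.003]
stand [325.4 222.6] 0.86 [ 0.46  -0.048  0.   ]
stand [239.5 188.2] 0.72 [ 0.618 -0.184  0.   ]
dish [236.4 179.6] 0.57 [ 0.624 -0.19   0.022]
dish [175.4 172.2] 0.21 [ 0.756 -0.241  0.022]
specimen [238. 181.] 0.45 [ 0.622 -0.183  0.024]
canister [179.9 302.7] 0.62 [0.774 0.085 0.   ]
eyepiece [166.  200.4] 0.77 [ 0.784 -0.177  0.   ]
top [ 0.45  -0.062  0.983] 486.74393576915116
lifter [218.8 205.1] 0.93 [ 0.657 -0.013  0.   ]
lifter [308.2 209.9] 0.29 [ 0.623 -0.194  0.   ]
lifter_grip [216.8 227.8] 0.71 [ 0.598 -0.009  0.078]
blade_mid [222.3 200.2] 0.56 [ 0.665 -0.022  0.003]
stand [242.9 298.8] 0.84 [ 0.463 -0.039  0.   ]
specimen [309.7 209.3] 0.49 [ 0.62  -0.194  0.024]
canister [164.7 158.8] 0.87 [0.77  0.089 0.   ]
eyepiece [285.9 140.4] 0.54 [ 0.778 -0.17   0.   ]
slides [331.8 146.7] 0.68 [ 0.752 -0.264  0.   ]
```

View pics/top.png

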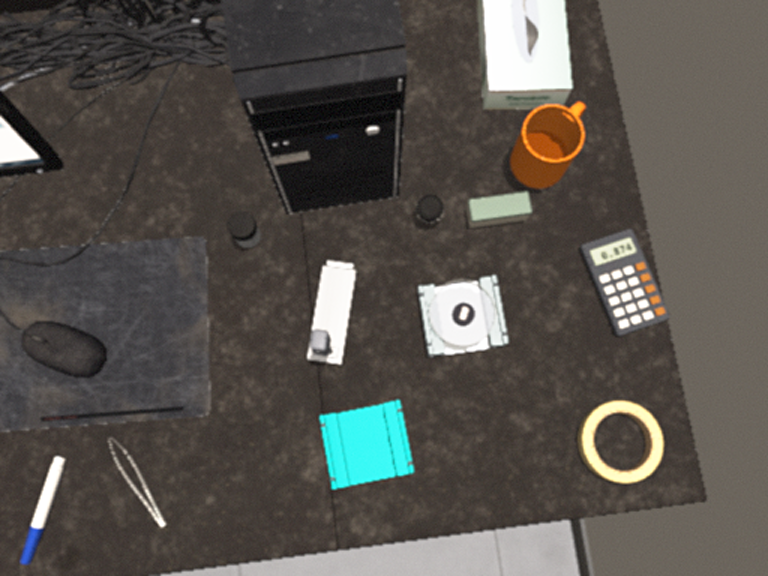

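View pics/scene.png

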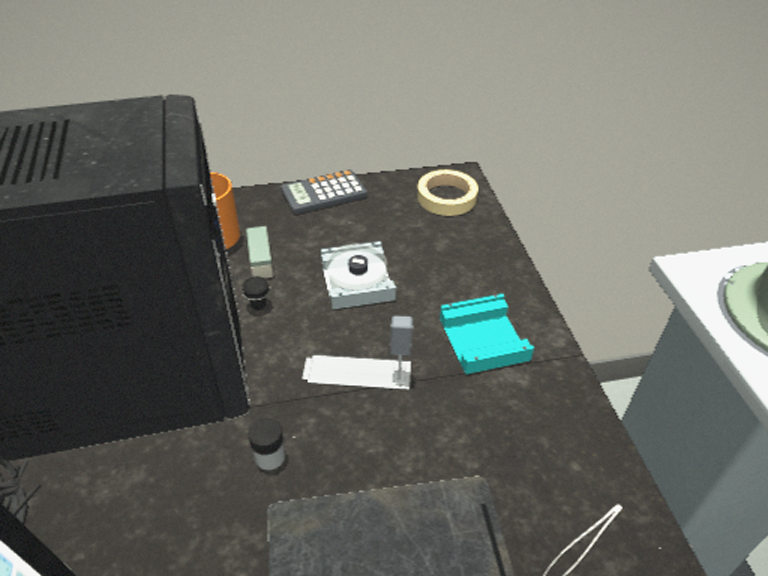

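The top picture shows the lifter (white blade, grey grip) at about (330,312) and the clear dish with its black specimen on the silver stand at (463,316). The turquoise look-alike is at (367,445). The scene picture agrees: silver stand (358,272), lifter (357,372), turquoise stand (487,333). The dark round objects that could be mistaken for the specimen are the canister lid (243,228) and the eyepiece (430,208). I choose the silver stand and the only lifter, and check next with wrist close-ups.

```bash
cat >> h.py <<'E'
def rect(f,mask,z):
    c=max(cv2.findContours(mask.astype(np.uint8),cv2.RETR_EXTERNAL,cv2.CHAIN_APPROX_NONE)[0],key=cv2.contourArea)[:,0]
    P=np.array([pix2w(f,p,z)[:2]*1000 for p in c]); r=cv2.minAreaRect(P.astype(np.float32)); return r,cv2.boxPoints(r)
def down(yaw): # tool z down, tool x (jaw) along lifter +y for blade yaw
    c,s=np.cos(yaw),np.sin(yaw); X=np.array([-s,c,0]);Zt=np.array([0,0,-1.]);Y=np.cross(Zt,X)
    return R.from_matrix(np.c_[X,Y,Zt]).as_rotvec()
def bright(f,m,th=170): return m&(f["img"].min(2)>th)
E
python3 - <<'E'
from h import *
f=frame("top")
for n,z in(("lifter",.003),("stand",.025)):
    for d in silhouettes("top",n)[:2]: print(n,np.round(d["centre"]),round(d["score"],2),rect(f,d["mask"],z)[0], rect(f,bright(f,d["mask"]),z)[0] if n=="lifter" and d["score"]>.5 else "")
print(np.array(grab_frame("wrist")["T_tool_cam"]).round(3).tolist(), R.from_rotvec(get_state()["eef_rot"]).as_matrix().round(2).tolist())
rot=down(-.1)
print(ik([.6,-.01,.3],rot), ik([.6,-.01,.3],down(-.1+np.pi)))
movep([.45,.15,.3],rot)
movep([.60,-.01,.30],rot)
f=frame("wrist"); save(f,"w1.png",1.3)
for n,z in(("lifter_grip",.078),("blade_mid",.003),("lifter",0)):
    for d in tip_of("wrist",n)[:2]: print(n,np.round(d["centre"]),round(d["score"],2),pix2w(f,d["centre"],z).round(4))
for d in silhouettes("wrist","lifter")[:1]: print(rect(f,bright(f,d["mask"]),.003))
E
```

```text
lifter [221. 208.] 0.68 ((651.5155029296875, -17.444801330566406), (46.74876403808594, 139.81509399414062), 74.83812713623047) ((651.976318359375, -17.787750244140625), (46.51853942871094, 138.6736297607422), 74.53780364990234)
lifter [295. 228.] 0.36 ((622.0359497070312, -192.44866943359375), (100.94014739990234, 112.5820541381836), 1.3550769090652466) 
stand [308. 230.] 0.74 ((618.2053833007812, -189.37985229492188), (96.74224853515625, 107.15789031982422), 1.338165044784546) 
stand [241. 297.] 0.7 ((467.9720764160156, -41.70124053955078), (94.53396606445312, 108.82383728027344), 3.929837465286255) 
[[1.0, 0.002, 0.0, 0.001], [-0.002, 0.958, 0.288, -0.074], [0.0, -0.288, 0.958, -0.141], [0.0, 0.0, 0.0, 1.0]] [[0.33, 0.94, 0.0], [0.94, -0.33, -0.0], [0.0, 0.0, -1.0]]
[-1.39624359e-01  3.89758240e-01  7.56275603e-02  1.25666565e+00
 -4.44089210e-16 -3.96243590e-02] [-0.13962436  0.38975824  0.07562756  1.25666565  0.          3.10196829]
lifter_grip [255. 165.] 0.58 [ 0.5968 -0.0055  0.078 ]
blade_mid [247. 198.] 0.91 [ 0.6637 -0.0247  0.003 ]
lifter [251. 191.] 0.88 [ 0.6536 -0.0173  0.    ]
(((651.5281372070312, -17.01923370361328), (45.65753936767578, 137.56019592285156), 74.45535278320312), array([[579.14606 , -20.580648],
       [711.6745  , -57.445297],
       [723.9102  , -13.457819],
       [591.3818  ,  23.40683 ]], dtype=float32))
```

View pics/w1.png

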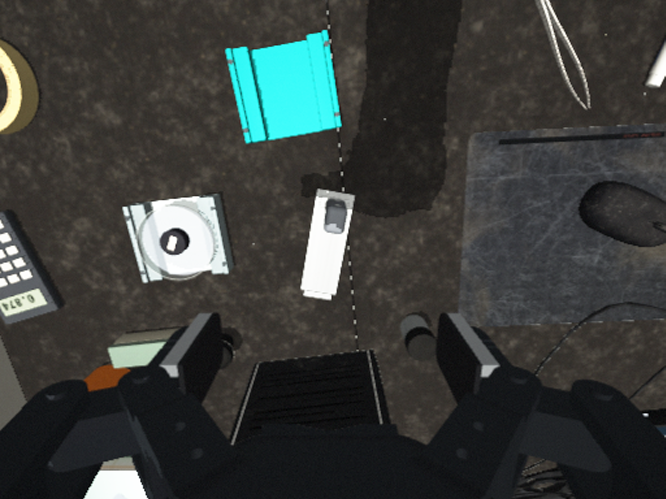

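The wrist view shows the lifter at (328,243), grip at its robot-side end (336,213), clear of the turquoise stand (290,90). The silver stand is at (177,238). Lifter yaw is about -15.5° from both cameras. Next, a close look at the silver stand.

```bash
python3 - <<'E'
from h import *
movep([.56,-.19,.20],down(0.02))
f=frame("wrist"); save(f,"w2.png",1.5)
np.savez("w2.npz",img=f["img"],T=f["T"],k=[f["fx"],f["fy"],f["cx"],f["cy"]])
print(pose()[:3,3].round(3))
for n,z in(("stand",0),("dish",.022),("specimen",.024),("specimen_mid",.032)):
    for d in tip_of("wrist",n)[:2]: print(n,np.round(d["centre"]),round(d["score"],2),pix2w(f,d["centre"],z).round(4))
for n,z in(("stand",.0),("stand",.027),("dish",.037)):
    for d in silhouettes("wrist",n)[:1]: print(n,z,d["score"],rect(f,d["mask"],z))
E
```

```text
[ 0.561 -0.189  0.201]
stand [386.  94.] 0.86 [ 0.4678 -0.0374  0.    ]
stand [434. 223.] 0.24 [0.6262 0.0508 0.    ]
dish [252. 225.] 0.82 [ 0.6244 -0.1892  0.022 ]
specimen [253. 219.] 0.6 [ 0.6157 -0.187   0.024 ]
specimen_mid [249. 221.] 0.71 [ 0.616 -0.192  0.032]
stand 0.0 0.89 (((466.76300048828125, -33.74444580078125), (101.10822296142578, 123.51158905029297), 4.146615982055664), array([[411.87573 ,  24.194176],
       [420.8067  , -98.994095],
       [521.65027 , -91.68307 ],
       [512.7193  ,  31.505203]], dtype=float32))
stand 0.027 0.89 (((468.34161376953125, -46.09012222290039), (93.12627410888672, 113.76102447509766), 4.146602630615234), array([[ 417.7874   ,    7.2745743],
       [ 426.0133   , -106.18866  ],
       [ 518.8958   ,  -99.45482  ],
       [ 510.66992  ,   14.008415 ]], dtype=float32))
dish 0.037 0.91 (((618.339111328125, -190.45407104492188), (90.3106460571289, 85.7986068725586), 3.263348340988159), array([[ 570.81494, -150.19481],
       [ 575.6991 , -235.8543 ],
       [ 665.8633 , -230.71333],
       [ 660.9791 , -145.05385]], dtype=float32))
```

View pics/w2.png

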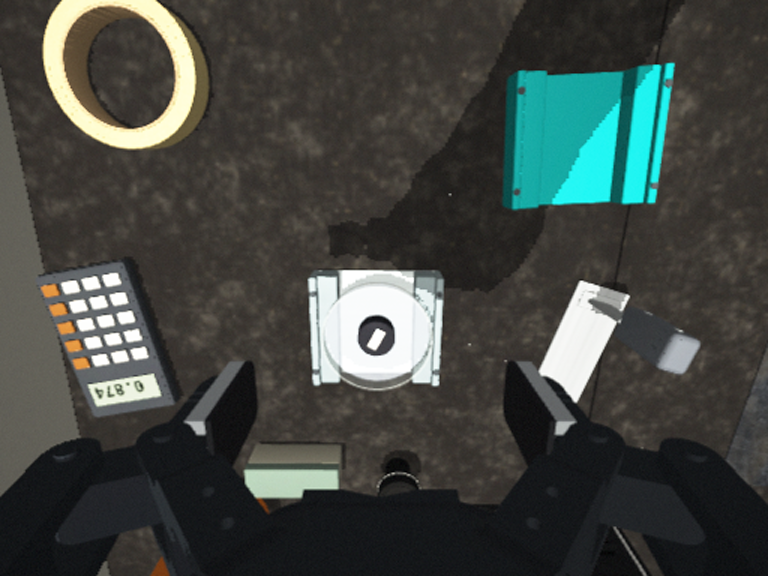

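The silver stand with dish and specimen sits at (376,328), rails running up-down in the picture. Its lip corners are at (309,270), (442,271), (313,386) and (439,385), the specimen at (376,336). I'll turn the corners into a stand pose, then grasp the lifter.

```bash
python3 - <<'E'
from h import *
g=np.load("w2.npz"); f=dict(T=g["T"],**dict(zip(("fx","fy","cx","cy"),g["k"])))
P=np.array([pix2w(f,(np.array(p)+.5)/1.5-.5,.027)[:2]*1000 for p in [(309,270),(442,271),(439,385),(313,386)]])
print(P.round(1),P.mean(0)); 
for a,b in((0,3),(1,2)): d=P[b]-P[a]; print(np.hypot(*d),np.degrees(np.arctan2(d[1],d[0])))
for a,b in((0,1),(3,2)): d=P[b]-P[a]; print(np.hypot(*d),np.degrees(-np.arctan2(d[0],d[1])))
yaw=-.271; gx,gy=.5975,-.003; rot=down(yaw)
let_go(); movep([gx,gy,.2],rot); move_l([gx,gy,.066],.12)
f=frame("wrist"); save(f,"w3.png",1.2)
s0=get_state(); grab(60); sleep(.2); s=get_state()
print(s["position"],s["finger_gap"],s["contact_force"],s["clock"])
move_l([gx,gy,.086],.05); sleep(.3); s=get_state()
print(s["position"],s["finger_gap"],s["contact_force"],s["wrist_torque"],s["clock"])
f=frame("wrist"); save(f,"w4.png",1.2)
E
```

```text
[[ 567.5 -243.1]
 [ 566.  -140.6]
 [ 664.4 -136.8]
 [ 667.7 -242.4]] [ 616.41379522 -190.72703264]
100.27306538923942 0.3998848955192512
98.52364081772546 2.2435455584043105
102.46287752861993 0.828714333469009
105.66094346001204 1.7921687527124293
[ 0.59766472 -0.00297053  0.06618453] 0.22396327737474248 [0.29656672 0.3178828  1.73178747] 8.3917
[ 0.59726758 -0.00297507  0.08570635] 0.22566625765278445 [ 0.1135901   0.31729976 -0.86536554] [-0.01260592 -0.0015246   0.00654149] 9.2417
```

View pics/w4.png

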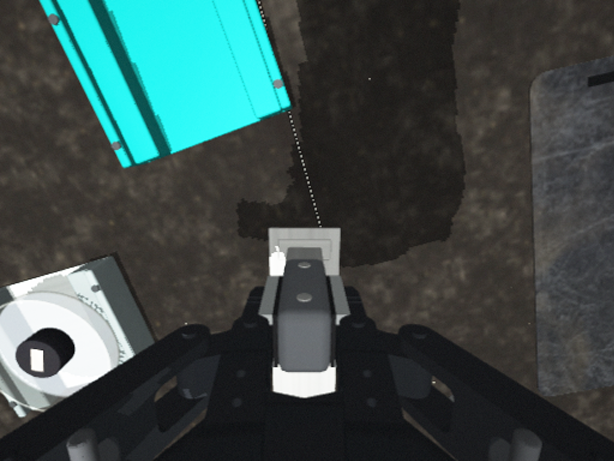

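The lifter is held by the grip, with the blade visible under it at (305,240) and (305,385). Next I carry it over to the stand entrance and measure the real blade pose before inserting.

```bash
python3 - <<'E'
from h import *
p=pose()[:3,3]; move_l([p[0],p[1],.19],.15)
C=np.array([.618,-.1905]); yaw=.023; d=np.array([np.cos(yaw),np.sin(yaw)])
s=C-.195*d
movep([*s,.19],down(yaw)); move_l([*s,.077],.12); sleep(.3)
st=get_state(); print(st["position"],R.from_rotvec(st["eef_rot"]).as_matrix().round(3).tolist(),st["finger_gap"],st["contact_force"],st["clock"])
for c in("top","scene"):
    f=frame(c)
    m=silhouettes(c,"lifter")
    for q in m[:2]:
        b=bright(f,q["mask"],150); r=rect(f,b,.014)
        print(c,np.round(q["centre"]),round(q["score"],2),r[0],r[1].round(1).tolist())
    for q in silhouettes(c,"stand")[:2]: print("stand",np.round(q["centre"]),rect(f,q["mask"],.027)[0])
    for n,z in(("dish",.022),("lifter",.011),("blade_mid",.014),("lifter_grip",.089)):
        for q in tip_of(c,n)[:2]: print(n,np.round(q["centre"]),round(q["score"],2),pix2w(f,q["centre"],z).round(4))
    save(f,"pre_%s.png"%c,2.5,(200,100,500,330) if c=="top" else (150,80,450,310))
E
```

```text
[ 0.42333349 -0.19517554  0.07743975] [[-0.023, 1.0, 0.001], [1.0, 0.023, -0.001], [-0.001, 0.001, -1.0]] 0.226349286638543 [-0.03190193 -0.21269873  0.31792553] 12.5417
top [314. 271.] 0.72 ((492.04119873046875, -193.33848571777344), (117.31101989746094, 47.208251953125), 1.35546875) [[432.79998779296875, -171.10000610351562], [434.0, -218.3000030517578], [551.2000122070312, -215.5], [550.0999755859375, -168.39999389648438]]
stand [290. 224.] ((617.4849853515625, -148.34324645996094), (96.191650390625, 38.28958511352539), 10.690245628356934)
stand [243. 298.] ((468.1968994140625, -41.22330856323242), (96.03429412841797, 108.53308868408203), 4.469218730926514)
dish [309. 209.] 0.75 [ 0.6215 -0.1935  0.022 ]
lifter [316. 279.] 0.71 [ 0.4834 -0.1867  0.011 ]
lifter [329. 148.] 0.67 [ 0.7449 -0.2563  0.011 ]
blade_mid [318. 273.] 0.96 [ 0.494  -0.1919  0.014 ]
lifter_grip [334. 309.] 0.63 [ 0.4239 -0.2013  0.089 ]
lifter_grip [331. 146.] 0.24 [ 0.7258 -0.2447  0.089 ]
scene [306. 171.] 0.93 ((481.690673828125, -190.77542114257812), (138.23631286621094, 46.72657775878906), 1.2066386938095093) [[412.1000061035156, -168.89999389648438], [413.1000061035156, -215.60000610351562], [551.2999877929688, -212.6999969482422], [550.2999877929688, -166.0]]
stand [322. 221.] ((476.1901550292969, -31.320877075195312), (101.87054443359375, 123.79769897460938), 4.29467248916626)
stand [239. 197.] ((624.564453125, -177.00927734375), (93.7393798828125, 129.46730041503906), 0.40396034717559814)
dish [236. 178.] 0.88 [ 0.6237 -0.1945  0.022 ]
lifter [298. 177.] 0.62 [ 0.4826 -0.1842  0.011 ]
blade_mid [293. 175.] 0.71 [ 0.493  -0.1897  0.014 ]
lifter_grip [324. 144.] 0.77 [ 0.4264 -0.1958  0.089 ]
```

View pics/pre_top.png

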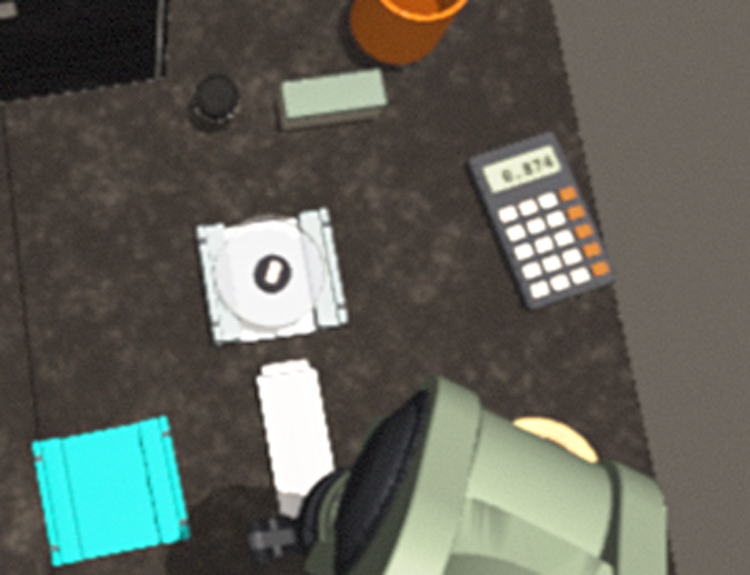

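View pics/pre_scene.png

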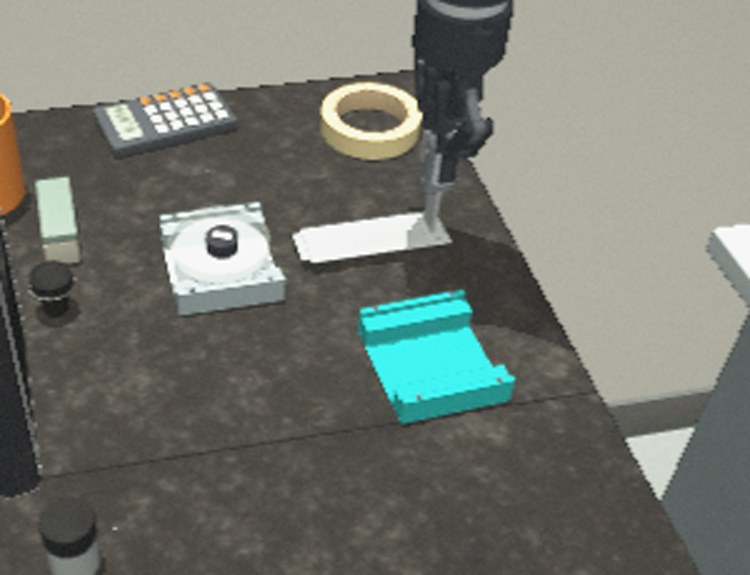

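Both pictures show the blade lined up with the channel: blade tip (287,365), dish centre (272,275) in the top crop. Front edge (0.551) and yaw (1.3°) match expectations. Inserting now with a force guard.

```bash
python3 - <<'E'
from h import *
C=np.array([.619,-.191]); yaw=.023; d=np.array([np.cos(yaw),np.sin(yaw)])
e=C-.072*d
hit=move_l([*e,.0772],.05,until_force=6); sleep(.3)
st=get_state(); print(hit,st["position"],e,st["contact_force"],st["finger_gap"],st["clock"])
f=frame("wrist"); save(f,"ins_w.png",1)
for q in tip_of("wrist","dish")[:1]: print("w dish",pix2w(f,q["centre"],.022))
g=frame("scene")
for c in("scene",):
    for n,z in(("dish",.022),("lifter_grip",.089),("specimen",.024)):
        for q in tip_of(c,n)[:1]: print(n,q["score"],pix2w(g,q["centre"],z).round(4))
t=frame("top")
for q in tip_of("top","dish")[:1]: print("top dish",pix2w(t,q["centre"],.022))
a=cv2.resize(g["img"][100:280,170:410],(480,360)); b=cv2.resize(f["img"][60:384],(480,304)); 
cv2.imwrite("pics/ins.png",np.vstack([a,b[:236]])[:,:,::-1])
E
```

```text
False [ 0.54700343 -0.19266805  0.07723885] [ 0.54701904 -0.19265585] [-0.34888254 -0.8425037  -0.78183674] 0.22522353197662756 16.175
dish 0.72 [ 0.6257 -0.1908  0.022 ]
lifter_grip 0.74 [ 0.5469 -0.1963  0.089 ]
specimen 0.52 [ 0.6176 -0.1741  0.024 ]
top dish [ 0.62439363 -0.18682585  0.022     ]
```

View pics/ins.png

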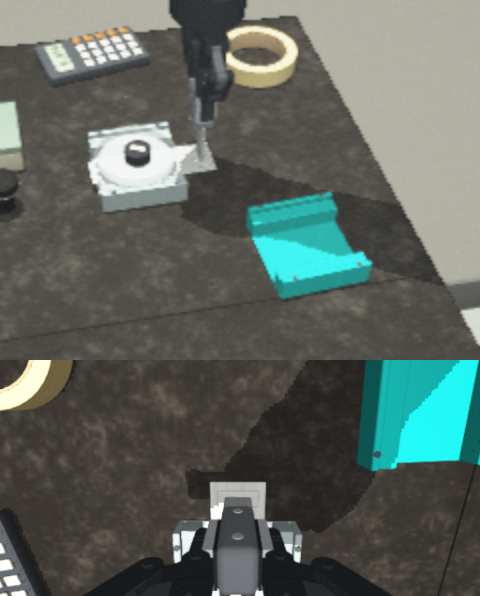

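The blade is in the channel under the dish with no contact (scene crop: dish at (135,162), grip behind it at (203,140); the wrist view shows it centred between the rails). Lifting slowly.

```bash
python3 - <<'E'
from h import *
p=pose()[:3,3]
move_l([p[0],p[1],.100],.015); print(get_state()["contact_force"])
move_l([p[0],p[1],.195],.03); sleep(1)
st=get_state(); print(st["position"],st["contact_force"],st["wrist_torque"],st["finger_gap"],st["clock"])
g=frame("scene"); t=frame("top")
for c,f in(("scene",g),("top",t)):
    for n,z in(("dish",.132),("specimen",.134),("blade_mid",.132)):
        for q in tip_of(c,n)[:1]: print(c,n,round(q["score"],2),pix2w(f,q["centre"],z).round(4))
save(g,"lift.png",3,(170,60,410,260))
E
```

```text
[ 0.13426848 -0.77695255 -1.67139401]
[ 0.54703104 -0.19267152  0.19500111] [-0.43632117 -0.5808373  -2.08064653] [-0.06415177  0.09690232  0.03484899] 0.22664180499650824 22.5583
scene dish 0.95 [ 0.6214 -0.1969  0.132 ]
scene specimen 0.69 [ 0.6163 -0.1912  0.134 ]
top dish 0.95 [ 0.6244 -0.1915  0.132 ]
top specimen 0.77 [ 0.6225 -0.1909  0.134 ]
```

View pics/lift.png

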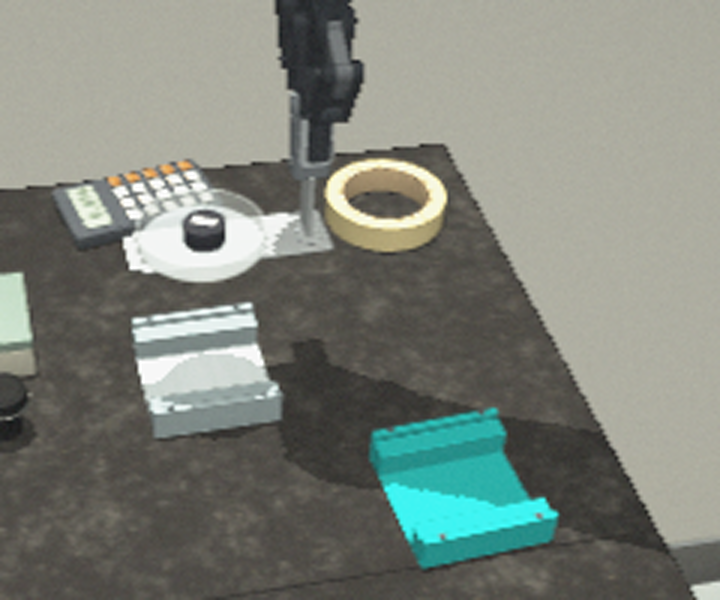

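The dish, with the specimen in it at (205,230), rests level on the blade well clear of the empty stand at (205,370). It is held high and steady, so I hand in.

```bash
python3 -c "
from h import *
s=get_state();print(np.abs(s['joint_velocities']).max());sign_off()"
```

```text
0.0028412318889043968
the job is handed in; nothing more can be done
```

I gripped the lifter by its grip, slid the blade under the dish on the silver stand, lifted dish and specimen, and handed the job in. `sign_off()` reports no verdict.

- **Insertion:** the 6 N force guard did not trip, and the force reading stayed under 1 N. The lined-up blade matched its expected front edge and yaw to about 1.5 mm and 0.2°.
- **Lift:** the dish underside is about 0.132 m above the worktop, worked out from the tool height. The arm was still, and the force on the tool grew by about 1.3 N downward during the lift, more than the roughly 0.7 N of dish and specimen. The finger opening was unchanged.
- **Dish position:** the cameras put the dish centre at x 0.621–0.624, y -0.192 to -0.197, against an expected blade middle of about (0.619, -0.191). That is inside the limits. The specimen is within about 8 mm of the dish's middle.
- **Weak checks:** the two cameras differ by up to about 6 mm on the dish and specimen. After the lift the network did not find `blade_mid`, so the blade position comes from the tool pose. I judged the dish level by eye only.

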